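Centre a hand crank in its free play and lock it

TASK

The hand crank on the garage-door gear unit swings loosely until its hidden coupling bites. Gently rock it counter-clockwise (seen from above) until you feel the resistance, then clockwise until it resists the other way, never forcing it; then leave it midway between those two points, push the red lock pin in its tail all the way down and let go. Leave the other things on the bench alone.

Things in the scene. Friction and masses are not known exactly. Their poses are not given: they have to be found in the camera images.
- crank (a joint): angle of the steel hand crank about its upright axis, rad; 0 when the handle points along the gear unit's own +x axis; grows counter-clockwise seen from above. It starts inside the free play, where it turns with about 1 N of friction at the handle. The free play ends between 0.15 and 0.5 rad, and between -0.2 and -1.15 rad; only feel can tell where.
- crank_axis (a point): point on the crank's upright axis, 71 mm above the bench, level with the top of the flat crank bar; its axes are the gear unit's (x: where the crank points at angle 0). The gear unit is a fixed blue drum, 190 mm across, its top 58 mm above the bench, on a grey plate; a motor and sprocket, 74 mm high, lie behind it at x -0.165 to -0.105.
- handle (a point): middle of the graspable part of the crank's handle: a black upright round post, 22 mm in diameter, 110 mm from the crank's axis, standing from the bar (71 mm above the bench) up to 142 mm above the bench; this point is 112 mm above the bench. Its axes turn with the crank: x points away from the crank's axis, z up.
- pin_top (a point): centre of the top face of the lock pin's red head: a round head 24 mm in diameter and 14 mm high, in the tail of the crank, 65 mm from the crank's axis, on the side opposite the handle. The top is 105 mm above the bench when the pin is up and 91 mm when it is fully down.
- lock_pin (a joint): how far the lock pin has been pushed down, m: 0 up (start), 0.014 fully down. It moves with about 3 N and stays where it is left. It stops after 3 mm, on solid metal, unless the crank stands midway between the two ends of the free play (within about 5 mm at the handle); then it goes all the way.
- wrench_mid (a point): bystander: middle of a steel wrench 170 mm long lying on the bench on the robot's left of the gear unit
- jar_mid (a point): bystander: middle of an amber screw jar with a yellow cap, 60 mm in diameter, 85 mm high, on the robot's right of the gear unit
- bearing_mid (a point): bystander: middle of a steel bearing ring, 56 mm across, 18 mm high, lying on the robot's right of the gear unit, beyond the jar
- coupling: the coupling hidden inside the drum, met at both ends of the free play. It pushes back like a spring: 2 N per mm at the handle, on top of the friction; 4 to 10 N at the handle is a clear bite, above about 18 N it is being forced. It also holds the hole for the lock pin. Its origin is on the crank's axis at bench height and does not tell where the bites or the hole are.

How it is judged:
On the way, in this order (a step that is already met when the one before it is completed fails the run):
1. the crank has been pressed against the coupling at the counter-clockwise end of its free play (over 1.5 N at the coupling) (contact force between coupling and anything else above 1.5 N and value of joint crank above 0.12 rad), for 0.05 s.
2. then against the clockwise end (over 1.5 N at the coupling) (contact force between coupling and anything else above 1.5 N and value of joint crank below -0.15 rad), for 0.05 s.
3. then the lock pin is down (value of joint lock_pin above 0.0115 m), for 0.2 s.
At the end, for the whole second after the job is handed in: the lock pin is down by more than 11.5 mm of its 14 mm (possible only with the crank midway in its free play), and the crank is at rest (under 0.05 rad/s) (value of joint lock_pin above 0.0115 m and velocity of joint crank between -0.05 and 0.05 rad/s); the robot touches nothing.
It fails at once if the coupling or its pin hole is forced: more than 28 N on it inside the drum (19 N at the handle against a bite, or 28 N on a lock pin that is blocked) (contact force between coupling and anything else above 28 N).
It fails at once if a bystander is moved by more than 30 mm (distance of any of wrench_mid, jar_mid, bearing_mid from where it was at the start of the episode above 0.03 m).
It also fails if it takes over 70 s, if anything falls off the work surface, if the arm or the gripper's body presses on something with over 40 N, if the wrist force passes 120 N, or if a joint passes its speed limit or range.

ROBOT

A 6-joint arm with a two-finger parallel gripper is mounted at the origin on the work surface. World frame = base frame: x ahead of the robot, y to its left, z up, the work surface at z = 0. Lengths are in m, angles in rad, forces in N, time in s.
With the tool pointing down it reaches from about 0.375 to 0.975 m from the base axis. Payload 3.8 kg.
Tool frame: the origin (TCP) lies at the very end of the fingers, on their centre line; the grasp point (between the pads) lies 19 mm behind it; z points along the fingers, y is the line along which they close (so a half turn about z gives the same grasp; the last joint's range is limited). The gripper opens to 85 mm and grips with 20 to 120 N. Pads are 22 mm wide; open, the fingers measure 114 mm over their backs; the gripper's body (76 mm by 85 mm) begins 54 mm behind the grasp point. The pads swing forward as they close: fully open they stand 13 mm farther back than shut.
Start: joints at [1.225, 0.264, 1.604, -0, 1.274, -0.037], TCP at [0.205, 0.643, 0.231] pointing down, gripper open.
Joint ranges: [-2.63, 2.63], [-0.94, 2.18], [0.31, 2.57], [-1.31, 4.45], [0, 2.66], [-2.55, 2.55]. Speed limits (rad/s): [2.57, 2.57, 3.14, 3.14, 3.14, 3.14].

INTERFACE

Orientations are given as a rotation vector (axis times angle).
In Python, from workcell import monitor, viewer, job gives the robot as it stands. The module is installed in compiled form; this text tells all that it offers.
- The arm moves only by the tool step_arm, never from a script. Its argument "series" is one flat list of numbers, 4 for each row, row after row: the shift along the tool's x, y, z in m, then the turn about the tool's z in rad. A call has 1 to 8 rows; each row is the pose to reach, as a shift and turn from the pose commanded when the call began, along the tool's axes at that moment; what a row does not reach only later rows make up. A row lasts 1/8 s, in which the tool goes at most 62.5 mm and 10.7 degrees, less where a joint would pass 70% of its speed; a pose out of reach is approached as far as the arm can. A call with a gripper value outside its range is refused whole. "gripper" is the opening, from 0 (shut) to 1 (fully open), set as the call begins (left out, the last holds). The fingers move at their own pace and stop on an object; "newtons" is the grip in N (left out, the last holds). Time passes only in rows, so rows that repeat a pose let the fingers close. It gives the time, the measured TCP pose, the force, the opening and the grip force at its end, in the units of the state.
- monitor.read_state(): the state, without advancing time (a new reading comes with each control period).
- viewer.read_camera(name): name is "scene" or "top" or "wrist"; returns a dict with "image" (400x640x3 uint8, red, green, blue), "intrinsics" (3x3 intrinsics, pixels), "T" (4x4, takes a point from camera to world coordinates); the wrist camera has in their place "hand_eye" (4x4, takes a point from camera to tool coordinates, whose origin is the TCP and whose axes are the flange's). Camera axes: x right, y up, looking along -z (the intrinsics and any distortion apply to the point x, -y, -z); pixel columns grow to the right and rows downward; lengths in m; the calibration is good to about 2 mm. A picture is of the moment at which its call begins: read the wrist's pose just before it. There is no depth.
- job.finish_job(): hands the job in; it is judged then, once.
Trained networks look in a picture, given as the dict that the camera call returned (one of the last four; its "shot" number tells which), for a name from the list of things; names that differ only in an ending like _2 or _b are one class to them, and where a whole thing is asked for, a point or a joint stands for the part that bears it (a point fixed in the world has none). Each returns a list of dicts, best first, with "score" (0 to 1); they miss things now and then, are a little off and sometimes report something else, mostly with a low value. They report only what shows in the picture. A call takes as long as a camera call.
- viewer.boxes_of(picture, label): "extent" ([centre column, centre row, width, height] in pixels, round what is visible of it).
- viewer.spot_point(picture, label): "point" ([column, row] in pixels: a listed point, or the origin of a listed thing).
The state is a dict: "time": time; "q": joint angles; "joint_vel": joint speeds; "joint_torque": joint torques, N m; "tool_pos": TCP position; "tcp_rot": TCP orientation; "wrist_force": force on the tool from outside, world axes, zero at the start; "torque": the same for the moment, N m; "width": opening from 0.0 (shut) to 1.0 (fully open); "grip_force": force on a finger pad.
Only numpy, scipy, OpenCV 4.12 (cv2) and the standard library are available. Lean on these libraries where they do the work, as an engineer would, in place of code of your own. Each camera call takes 0.05 s, during which the arm holds its last target. There are 200 camera calls.

## Working session

There is one attempt and no reset: what is moved stays moved. The work goes in short steps, Python scripts to look and compute and a tool call to move; the robot and the scene stay as the last step left them, time stands still between calls to the robot, and variables do not carry over. Pictures are saved under pics/ and viewed, at most 10 in all, crops included, and the job is handed in when it is done.

Besides the shell and the picture viewer there is one more tool, called after ">>>" as name(argument=value, ...) on one line, values as JSON. step_arm: Moves the arm, as the interface text tells. Its arguments: {"type":"object","properties":{"series":{"type":"array"},"gripper":{"type":"number"},"newtons":{"type":"number"}},"required":["series"]}

```bash
mkdir -p pics
cat > h.py <<'E'
import numpy as np, cv2
from scipy.spatial.transform import Rotation as R
from workcell import monitor, viewer, job
def ray(p,T,uv):
    K=np.array(p["intrinsics"]); d=np.linalg.inv(K)@[uv[0],uv[1],1]
    d=np.array([d[0],-d[1],-d[2]]); return T[:3,3],T[:3,:3]@d
def at_z(p,T,uv,z):
    o,d=ray(p,T,uv); return o+d*(z-o[2])/d[2]
def pose():
    s=monitor.read_state(); T=np.eye(4); T[:3,:3]=R.from_rotvec(s["tcp_rot"]).as_matrix(); T[:3,3]=s["tool_pos"]; return s,T
def shot(n):
    s,T=pose(); p=viewer.read_camera(n)
    return p,(np.array(p["T"]) if "T" in p else T@np.array(p["hand_eye"]))
Z=dict(crank_axis=.071,handle=.112,pin_top=.105,wrench_mid=.005,jar_mid=.0425,bearing_mid=.009)
E
cat > a.py <<'E'
from h import *
s,T=pose(); print(s); print(T.round(3))
for n in("scene","top"):
    p,C=shot(n); cv2.imwrite(f"pics/{n}0.png",p["image"][:,:,::-1])
    print([k for k in p])
    for l,z in Z.items():
        r=viewer.spot_point(p,l)[:2]
        for q in r: print(n,l,round(q["score"],2),np.round(q["point"],1),at_z(p,C,q["point"],z).round(4))
E
python3 a.py
```

```text
{'time': 0.0, 'q': array([ 1.22510906e+00,  2.64743497e-01,  1.60537874e+00,  2.33696582e-05,
        1.27366248e+00, -3.69154015e-02]), 'joint_vel': array([-0.00112811, -0.00145933, -0.00055326,  0.00122055,  0.00068551,
        0.00012586]), 'joint_torque': array([ 7.05677776e-04, -5.15099180e+01, -3.67325056e+01,  3.45744331e-05,
        1.29142069e-02,  2.42565648e-07]), 'tool_pos': array([0.20488513, 0.64239851, 0.22996595]), 'tcp_rot': array([-0.48303618, -3.10379005,  0.00337332]), 'wrist_force': array([ 0.55054281, -0.11564453,  0.29936191]), 'torque': array([ 0.01870623,  0.06708358, -0.00566483]), 'grip_force': 0.0, 'width': 1.000986188042633}
[[-0.953  0.304 -0.001  0.205]
 [ 0.304  0.953 -0.002  0.642]
 [ 0.    -0.002 -1.     0.23 ]
 [ 0.     0.     0.     1.   ]]
['image', 'intrinsics', 'T', 'shot']
scene crank_axis 0.66 [178.  284.8] [ 0.6575 -0.3148  0.071 ]
scene crank_axis 0.65 [304.1 204.7] [ 5.299e-01 -3.000e-04  7.100e-02]
scene handle 0.58 [345.8 212. ] [0.6309 0.0544 0.112 ]
scene pin_top 0.4 [283.  184.3] [ 0.4808 -0.033   0.105 ]
scene wrench_mid 0.6 [411.1 190.7] [0.5121 0.3122 0.005 ]
scene jar_mid 0.91 [152.1 240.6] [ 0.4849 -0.3418  0.0425]
scene bearing_mid 0.84 [177.8 284.3] [ 0.5995 -0.3138  0.009 ]
['image', 'intrinsics', 'T', 'shot']
top crank_axis 0.82 [316.  203.3] [0.5421 0.0037 0.071 ]
top crank_axis 0.29 [441.3 184. ] [ 0.5849 -0.2963  0.071 ]
top handle 0.66 [292.  159.4] [0.6383 0.0575 0.112 ]
top pin_top 0.48 [332.  228.8] [ 0.4782 -0.0315  0.105 ]
top wrench_mid 0.91 [199.9 216.5] [0.5225 0.2967 0.005 ]
top jar_mid 0.91 [456.1 224.8] [ 0.4895 -0.3353  0.0425]
top bearing_mid 0.83 [434.8 182.9] [ 0.6008 -0.3011  0.009 ]
```

View pics/top0.png

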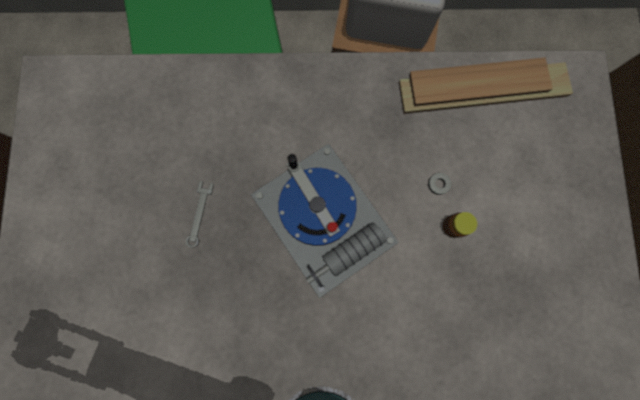

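View pics/scene0.png

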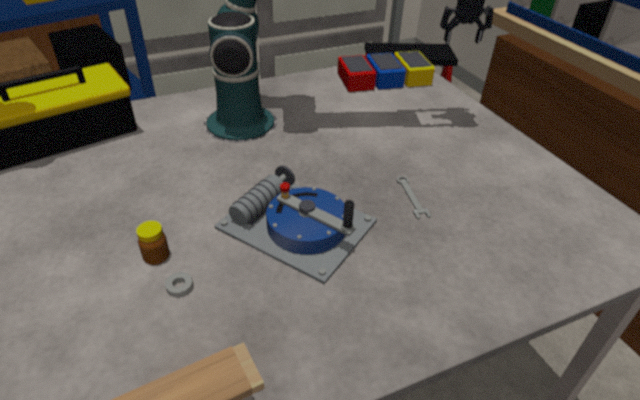

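The top view shows the crank pointing up-left: handle at about (292,160), axis (317,205), red pin (332,228), motor at (355,250). The wrench, jar and bearing are well clear, and the scene view agrees. I'll move closer.

>>> step_arm(series=[-0.042, -0.042, -0.01, 0.17, -0.084, -0.084, -0.02, 0.34, -0.126, -0.126, -0.03, 0.51, -0.168, -0.168, -0.04, 0.68, -0.21, -0.21, -0.05, 0.85, -0.252, -0.252, -0.06, 1.02, -0.294, -0.294, -0.07, 1.19, -0.336, -0.336, -0.08, 1.36])

```text
time: 1.7
tool_pos: [0.4237, 0.2191, 0.3121]
tcp_rot: [2.333, 2.103, 0.002]
wrist_force: [0.3, 0.3, 0.6]
width: 0.997
grip_force: 0.0
```

```bash
cat >> h.py <<'E'
def go(tgt,heading):
    "tool-frame shift and turn to put TCP at tgt with tool y heading"
    s,T=pose(); d=T[:3,:3].T@(np.array(tgt)-T[:3,3]); h=np.arctan2(T[1,1],T[0,1])
    t=-(heading-h); t=(t+np.pi)%(2*np.pi)-np.pi
    print("pos",T[:3,3].round(4),"yhead",h.round(3),"q",s["q"].round(2),"F",s["wrist_force"].round(2)); print("shift",d.round(4),"turn",t.round(3))
E
python3 -c "
from h import *
go([.54,0.0,.36],-1.06)"
```

```text
pos [0.4237 0.2191 0.3121] yhead -0.103 q [ 0.43 -0.16  1.9  -0.    1.4   0.53] F [0.28 0.32 0.58]
shift [-0.2059  0.1383 -0.0479] turn 0.957
```

>>> step_arm(series=[-0.035, 0.023, -0.008, 0.16, -0.07, 0.046, -0.016, 0.32, -0.105, 0.069, -0.024, 0.48, -0.14, 0.092, -0.032, 0.64, -0.175, 0.115, -0.04, 0.8, -0.206, 0.138, -0.048, 0.957, -0.206, 0.138, -0.048, 0.957])

```text
time: 2.58
tool_pos: [0.5415, 0.0002, 0.3599]
tcp_rot: [3.038, 0.796, 0.002]
wrist_force: [-0.7, 0.2, 0.1]
width: 0.997
grip_force: 0.0
```

```bash
cat > b.py <<'E'
from h import *
import sys
go([.54,0,.36],-1.06)
p,C=shot("wrist"); cv2.imwrite(f"pics/{sys.argv[1]}.png",p["image"][:,:,::-1]); print(C.round(3))
for l in("crank_axis","handle","pin_top"):
    for q in viewer.spot_point(p,l)[:2]: print(l,round(q["score"],2),np.round(q["point"],1),at_z(p,C,q["point"],Z[l]).round(4))
E
python3 b.py w1
```

```text
pos [5.415e-01 2.000e-04 3.599e-01] yhead -1.059 q [-0.05 -0.04  1.71 -0.    1.47  1.01] F [-0.74  0.22  0.11]
shift [-0.0014 -0.0005 -0.0001] turn 0.001
[[ 0.49   0.828  0.273  0.612]
 [-0.871  0.465  0.155  0.04 ]
 [ 0.001 -0.314  0.95   0.503]
 [ 0.     0.     0.     1.   ]]
crank_axis 0.66 [320.8 162. ] [ 0.5406 -0.001   0.071 ]
handle 0.72 [316.8  84. ] [0.6343 0.0578 0.112 ]
pin_top 0.49 [320.5 208.6] [ 0.4834 -0.0326  0.105 ]
```

View pics/w1.png

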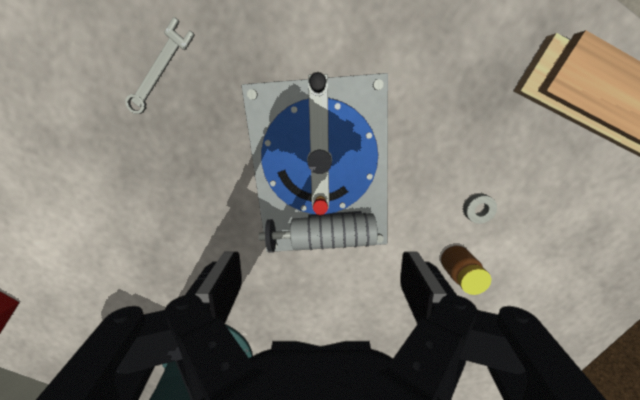

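The wrist view has the handle at (317,84), axis (320,162) and pin (320,207). The distances are 110.6 and 65 mm, which match. Going above the handle, then descending.

```bash
python3 -c "
from h import *
go([.6343,.0572,.19],-1.031);go([.6343,.0572,.093],-1.031)"
```

```text
pos [0.5397 0.0031 0.359 ] yhead -1.053 q [-0.04 -0.05  1.72  0.    1.47  1.01] F [-0.    0.21  0.36]
shift [ 1.09e-01 -1.00e-04  1.69e-01] turn -0.022
pos [0.5397 0.0031 0.359 ] yhead -1.053 q [-0.04 -0.05  1.72  0.    1.47  1.01] F [-0.    0.21  0.36]
shift [ 0.109 -0.     0.266] turn -0.022
```

>>> step_arm(series=[0.027, 0, 0.042, -0.02, 0.054, 0, 0.084, -0.02, 0.082, 0, 0.126, -0.02, 0.109, 0, 0.169, -0.02, 0.109, 0, 0.205, -0.02, 0.109, 0, 0.24, -0.02, 0.109, 0, 0.266, -0.02, 0.109, 0, 0.266, -0.02])

```text
time: 3.78
tool_pos: [0.632, 0.0572, 0.0903]
tcp_rot: [-3.027, -0.834, 0.01]
wrist_force: [0.5, 0.1, -0.4]
width: 0.998
grip_force: 0.0
```

```bash
python3 b.py w2
```

```text
pos [0.632  0.0572 0.0903] yhead -1.033 q [0.05 0.31 1.82 0.   1.02 1.08] F [ 0.45  0.09 -0.39]
shift [-0.1099  0.0012 -0.2691] turn 0.027
[[ 0.513  0.813  0.276  0.703]
 [-0.859  0.487  0.161  0.099]
 [-0.003 -0.32   0.948  0.233]
 [ 0.     0.     0.     1.   ]]
handle 0.88 [326.1 272.4] [0.6349 0.0557 0.112 ]
handle 0.53 [594.5 391.5] [ 0.6468 -0.1249  0.112 ]
```

View pics/w2.png

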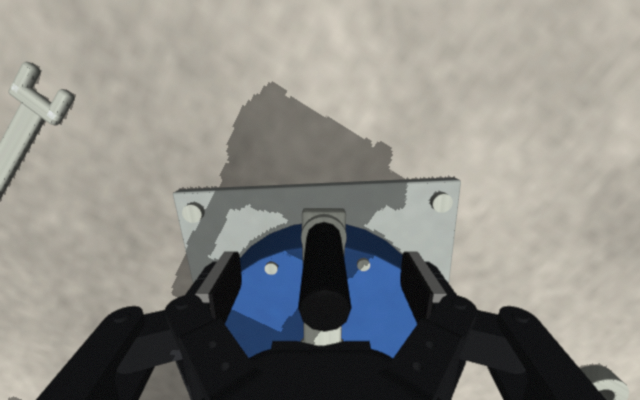

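The post stands between the pads, around (325,272). I'll close gently.

>>> step_arm(series=[0, 0, 0, 0, 0, 0, 0, 0, 0, 0, 0, 0, 0, 0, 0, 0, 0, 0, 0, 0, 0, 0, 0, 0], gripper=0, newtons=20)

```text
time: 4.72
tool_pos: [0.6352, 0.056, 0.0936]
tcp_rot: [3.029, 0.831, 0.0]
wrist_force: [-0.5, 0.2, 2.8]
width: 0.252
grip_force: 21.5
```

```bash
python3 -c "
from h import *
go([.6343,.0572,.093],-1.031)"
```

```text
pos [0.6352 0.056  0.0936] yhead -1.035 q [ 0.05  0.31  1.81 -0.    1.02  1.08] F [-0.47  0.24  2.79]
shift [-0.0002 -0.0015  0.0006] turn -0.004
```

>>> step_arm(series=[-0.0001, -0.0033, 0, -0.03, -0.0002, -0.0066, 0, -0.06, -0.0004, -0.0099, 0, -0.09, -0.0008, -0.0132, 0, -0.12, -0.0008, -0.0132, 0, -0.12])

```text
time: 5.35
tool_pos: [0.6277, 0.0674, 0.0935]
tcp_rot: [-2.974, -1.013, -0.001]
wrist_force: [-1.1, -0.2, 4.8]
width: 0.252
grip_force: 21.7
```

>>> step_arm(series=[0, -0.0022, 0, -0.02, -0.0001, -0.0044, 0, -0.04, -0.0001, -0.0044, 0, -0.04])

```text
time: 5.72
tool_pos: [0.6251, 0.0708, 0.0936]
tcp_rot: [-2.953, -1.072, -0.001]
wrist_force: [-0.4, 0.6, 5.2]
width: 0.253
grip_force: 21.8
```

>>> step_arm(series=[0, -0.0022, 0, -0.02, -0.0001, -0.0044, 0, -0.04, -0.0001, -0.0044, 0, -0.04])

```text
time: 6.1
tool_pos: [0.6222, 0.0741, 0.0935]
tcp_rot: [-2.931, -1.131, -0.001]
wrist_force: [1.3, 0.9, 5.5]
width: 0.247
grip_force: 21.8
```

```bash
cat > f.py <<'E'
from h import *
s,T=pose(); A=np.array([.5402,.0005]); r=T[:2,3]-A; c=np.arctan2(r[1],r[0]); t=np.array([-np.sin(c),np.cos(c)])
h=np.arctan2(T[1,1],T[0,1])
f=s["wrist_force"]
print("t",s["time"],"crank head",c.round(4),"tool",(h+np.pi/2).round(4),"r",np.hypot(*r).round(4),"Ft",(f[:2]@t).round(2),"Fr",(f[:2]@r/.11).round(2),"Fz",f[2].round(1),"z",T[2,3].round(4),"grip",s["grip_force"],s["width"])
E
python3 f.py
```

```text
t 6.1 crank head 0.7315 tool 0.7368 r 0.1102 Ft -0.2 Fr 1.63 Fz 5.5 z 0.0935 grip 21.805177330970764 0.24703840895872164
```

>>> step_arm(series=[0, -0.0022, 0, -0.02, -0.0001, -0.0044, 0, -0.04, -0.0001, -0.0044, 0, -0.04])

```text
time: 6.48
tool_pos: [0.6192, 0.0774, 0.0935]
tcp_rot: [-2.907, -1.19, -0.001]
wrist_force: [0.8, 0.8, 4.7]
width: 0.25
grip_force: 21.8
```

```bash
python3 f.py
```

```text
t 6.475 crank head 0.7719 tool 0.7769 r 0.1102 Ft 0.01 Fr 1.12 Fz 4.7 z 0.0935 grip 21.80853545665741 0.2501597141545639
```

>>> step_arm(series=[0, -0.0022, 0, -0.02, -0.0001, -0.0044, 0, -0.04, -0.0001, -0.0044, 0, -0.04])

```text
time: 6.85
tool_pos: [0.6161, 0.0805, 0.0936]
tcp_rot: [-2.883, -1.248, -0.001]
wrist_force: [1.0, 0.8, 6.5]
width: 0.251
grip_force: 21.8
```

```bash
python3 f.py
```

```text
t 6.85 crank head 0.8119 tool 0.8169 r 0.1103 Ft -0.15 Fr 1.24 Fz 6.5 z 0.0936 grip 21.808417439460754 0.2505655709407291
```

>>> step_arm(series=[0, -0.0022, 0, -0.02, -0.0001, -0.0044, 0, -0.04, -0.0001, -0.0044, 0, -0.04])

```text
time: 7.22
tool_pos: [0.6128, 0.0835, 0.0936]
tcp_rot: [-2.857, -1.305, -0.001]
wrist_force: [1.7, 2.8, 5.1]
width: 0.25
grip_force: 21.8
```

```bash
python3 f.py
```

```text
t 7.225 crank head 0.8521 tool 0.857 r 0.1103 Ft 0.59 Fr 3.25 Fz 5.1 z 0.0936 grip 21.806121468544006 0.25007180436328924
```

>>> step_arm(series=[0.0003, -0.0022, 0, -0.02, 0.0005, -0.0044, 0, -0.04, 0.0005, -0.0044, 0, -0.04])

```text
time: 7.6
tool_pos: [0.6094, 0.0864, 0.0935]
tcp_rot: [2.831, 1.363, -0.0]
wrist_force: [1.2, -0.1, 7.1]
width: 0.25
grip_force: 21.9
```

```bash
python3 f.py
```

```text
t 7.6 crank head 0.8921 tool 0.8973 r 0.1103 Ft -1.03 Fr 0.71 Fz 7.1 z 0.0935 grip 21.897346079349518 0.24964731157755007
```

>>> step_arm(series=[0, -0.0022, 0, -0.02, -0.0001, -0.0044, 0, -0.04, -0.0001, -0.0044, 0, -0.04])

```text
time: 7.98
tool_pos: [0.606, 0.0891, 0.0935]
tcp_rot: [2.803, 1.419, -0.0]
wrist_force: [1.1, -0.1, 6.2]
width: 0.249
grip_force: 21.9
```

```bash
python3 f.py
```

```text
t 7.975 crank head 0.9321 tool 0.9373 r 0.1103 Ft -0.89 Fr 0.58 Fz 6.2 z 0.0935 grip 21.883864402770996 0.24857533985809005
```

>>> step_arm(series=[0, -0.0022, 0, -0.02, -0.0001, -0.0044, 0, -0.04, -0.0001, -0.0044, 0, -0.04])

```text
time: 8.35
tool_pos: [0.6024, 0.0916, 0.0935]
tcp_rot: [2.774, 1.475, 0.0]
wrist_force: [1.0, 0.7, 5.9]
width: 0.25
grip_force: 21.9
```

```bash
python3 f.py
```

```text
t 8.35 crank head 0.9718 tool 0.9773 r 0.1103 Ft -0.43 Fr 1.11 Fz 5.9 z 0.0935 grip 21.876248717308044 0.25004083483806316
```

>>> step_arm(series=[0, -0.0022, 0, -0.02, -0.0001, -0.0044, 0, -0.04, -0.0001, -0.0044, 0, -0.04])

```text
time: 8.72
tool_pos: [0.5987, 0.094, 0.0935]
tcp_rot: [2.744, 1.53, 0.0]
wrist_force: [1.4, 0.6, 6.8]
width: 0.254
grip_force: 21.9
```

```bash
python3 f.py
```

```text
t 8.725 crank head 1.0114 tool 1.0173 r 0.1103 Ft -0.85 Fr 1.3 Fz 6.8 z 0.0935 grip 21.8696191906929 0.2543077506457748
```

>>> step_arm(series=[0, -0.0022, 0, -0.02, -0.0001, -0.0044, 0, -0.04, -0.0001, -0.0044, 0, -0.04])

```text
time: 9.1
tool_pos: [0.5954, 0.0961, 0.0936]
tcp_rot: [2.713, 1.584, 0.001]
wrist_force: [3.0, -0.6, 5.2]
width: 0.249
grip_force: 21.8
```

```bash
python3 f.py
```

```text
t 9.1 crank head 1.0475 tool 1.0568 r 0.1104 Ft -2.92 Fr 1.02 Fz 5.2 z 0.0936 grip 21.803334653377533 0.24931066862798035
```

>>> step_arm(series=[0, -0.0022, 0, -0.02, 0, -0.0022, 0, -0.02])

```text
time: 9.35
tool_pos: [0.5938, 0.097, 0.0936]
tcp_rot: [2.696, 1.61, 0.002]
wrist_force: [3.9, -1.1, 5.0]
width: 0.25
grip_force: 21.8
```

```bash
python3 f.py
```

```text
t 9.35 crank head 1.0637 tool 1.0767 r 0.1103 Ft -3.94 Fr 0.95 Fz 5.0 z 0.0936 grip 21.758975386619568 0.2504098951655921
```

>>> step_arm(series=[0, -0.0022, 0, -0.02, 0, -0.0022, 0, -0.02, 0, -0.0022, 0, -0.02])

```text
time: 9.72
tool_pos: [0.5924, 0.0977, 0.0936]
tcp_rot: [2.68, 1.636, 0.003]
wrist_force: [6.7, -2.0, 3.0]
width: 0.249
grip_force: 21.7
```

```bash
python3 f.py
```

```text
t 9.725 crank head 1.0783 tool 1.096 r 0.1104 Ft -6.83 Fr 1.41 Fz 3.0 z 0.0936 grip 21.735963821411133 0.24930916640716022
```

Counter-clockwise bite felt: about 6.8 N at heading 1.078. Now back clockwise.

>>> step_arm(series=[-0.0004, 0.0088, 0, 0.08, -0.0014, 0.0175, 0, 0.16, -0.0032, 0.0261, 0, 0.24, -0.0056, 0.0346, 0, 0.32, -0.0087, 0.0428, 0, 0.4, -0.0124, 0.0508, 0, 0.48, -0.0168, 0.0584, 0, 0.56, -0.0218, 0.0657, 0, 0.64])

```text
time: 10.72
tool_pos: [0.639, 0.0488, 0.0935]
tcp_rot: [-3.06, -0.707, 0.002]
wrist_force: [0.2, 0.1, 8.1]
width: 0.247
grip_force: 22.0
```

```bash
python3 f.py
```

```text
t 10.725 crank head 0.4549 tool 0.4542 r 0.11 Ft 0.04 Fr 0.21 Fz 8.1 z 0.0935 grip 22.023658454418182 0.24710750342780796
```

>>> step_arm(series=[0, 0.0022, 0, 0.02, -0.0001, 0.0044, 0, 0.04, -0.0001, 0.0044, 0, 0.04])

```text
time: 11.1
tool_pos: [0.6409, 0.0446, 0.0935]
tcp_rot: [-3.074, -0.649, 0.002]
wrist_force: [0.9, 0.1, 8.0]
width: 0.252
grip_force: 22.0
```

```bash
python3 f.py
```

```text
t 11.1 crank head 0.4132 tool 0.4162 r 0.1099 Ft -0.21 Fr 0.84 Fz 8.0 z 0.0935 grip 21.977761387825012 0.25151002640337927
```

>>> step_arm(series=[0, 0.0022, 0, 0.02, -0.0001, 0.0044, 0, 0.04, -0.0002, 0.0066, 0, 0.06, -0.0002, 0.0066, 0, 0.06])

```text
time: 11.6
tool_pos: [0.6433, 0.0386, 0.0935]
tcp_rot: [-3.092, -0.557, 0.002]
wrist_force: [1.2, -0.4, 7.6]
width: 0.253
grip_force: 22.0
```

>>> step_arm(series=[0, 0.0022, 0, 0.02, -0.0001, 0.0044, 0, 0.04, -0.0002, 0.0066, 0, 0.06, -0.0002, 0.0066, 0, 0.06])

```text
time: 12.1
tool_pos: [0.6453, 0.0324, 0.0935]
tcp_rot: [-3.107, -0.464, 0.002]
wrist_force: [0.6, -0.5, 8.6]
width: 0.252
grip_force: 22.0
```

>>> step_arm(series=[0, 0.0022, 0, 0.02, -0.0001, 0.0044, 0, 0.04, -0.0002, 0.0066, 0, 0.06, -0.0002, 0.0066, 0, 0.06])

```text
time: 12.6
tool_pos: [0.6468, 0.0266, 0.0935]
tcp_rot: [-3.119, -0.371, 0.003]
wrist_force: [-0.6, 1.0, 7.7]
width: 0.251
grip_force: 22.1
```

>>> step_arm(series=[0, 0.0022, 0, 0.02, -0.0001, 0.0044, 0, 0.04, -0.0001, 0.0044, 0, 0.04])

```text
time: 12.98
tool_pos: [0.6474, 0.0236, 0.0935]
tcp_rot: [-3.124, -0.308, 0.004]
wrist_force: [-1.0, 5.3, 8.7]
width: 0.251
grip_force: 22.3
```

```bash
python3 f.py
```

```text
t 12.975 crank head 0.2123 tool 0.1967 r 0.1096 Ft 5.4 Fr 0.15 Fz 8.7 z 0.0935 grip 22.257097363471985 0.25121073011169603
```

>>> step_arm(series=[0, 0.0011, 0, 0.01, 0, 0.0011, 0, 0.01, 0, 0.0011, 0, 0.01])

```text
time: 13.35
tool_pos: [0.6474, 0.0231, 0.0935]
tcp_rot: [-3.124, -0.293, 0.004]
wrist_force: [-1.7, 7.1, 8.9]
width: 0.251
grip_force: 22.4
```

```bash
python3 f.py
```

```text
t 13.35 crank head 0.2079 tool 0.1869 r 0.1096 Ft 7.28 Fr -0.15 Fz 8.9 z 0.0935 grip 22.356680631637573 0.2514997037930231
```

Clockwise bite at heading 0.209 with similar force. Midpoint is 0.6435, so I turn back 0.457 rad.

>>> step_arm(series=[-0.0004, -0.0088, 0, -0.08, -0.0014, -0.0175, 0, -0.16, -0.0032, -0.0261, 0, -0.24, -0.0056, -0.0346, 0, -0.32, -0.0087, -0.0428, 0, -0.4, -0.0113, -0.0485, 0, -0.457, -0.0113, -0.0485, 0, -0.457, -0.0113, -0.0485, 0, -0.457])

```text
time: 14.35
tool_pos: [0.6278, 0.067, 0.0935]
tcp_rot: [-2.979, -0.993, 0.003]
wrist_force: [-0.3, 2.5, 7.7]
width: 0.244
grip_force: 22.1
```

```bash
python3 f.py
```

```text
t 14.35 crank head 0.6497 tool 0.6434 r 0.11 Ft 2.18 Fr 1.28 Fz 7.7 z 0.0935 grip 22.07043617963791 0.24431991170053488
```

>>> step_arm(series=[0, 0, 0, 0, 0, 0, 0, 0, 0, 0, 0, 0, 0, 0, 0, 0, 0, 0, 0, 0], gripper=1)

```text
time: 14.98
tool_pos: [0.6288, 0.0662, 0.0931]
tcp_rot: [-2.981, -0.992, 0.001]
wrist_force: [-0.3, -0.4, -0.4]
width: 0.997
grip_force: 0.0
```

>>> step_arm(series=[-0.0, 0, -0.03, 0, 0, 0, -0.07, 0, -0.02, 0, -0.12, 0, -0.06, 0, -0.17, 0, -0.1, 0, -0.21, 0, -0.13, 0, -0.22, 0, -0.13, 0, -0.22, 0, -0.13, 0, -0.22, 0])

```text
time: 15.98
tool_pos: [0.5249, -0.0114, 0.3128]
tcp_rot: [-2.98, -0.992, -0.0]
wrist_force: [0.3, -0.0, 0.8]
width: 0.999
grip_force: 0.0
```

```bash
python3 b.py w3; python3 f.py
```

```text
pos [ 0.5249 -0.0114  0.3128] yhead -0.928 q [-0.07 -0.06  1.81  0.    1.39  0.86] F [ 0.34 -0.03  0.76]
shift [ 0.0189 -0.0002 -0.0472] turn 0.132
[[ 0.6    0.76   0.252  0.59 ]
 [-0.8    0.569  0.188  0.037]
 [-0.    -0.314  0.949  0.456]
 [ 0.     0.     0.     1.   ]]
crank_axis 0.74 [318.9 152.9] [0.5397 0.0026 0.071 ]
handle 0.73 [322.1  59.2] [0.6311 0.066  0.112 ]
pin_top 0.75 [317. 203.] [ 0.4889 -0.0324  0.105 ]
pin_top 0.23 [320.3  61.7] [0.6286 0.0667 0.105 ]
t 16.175 crank head -2.4886 tool 0.6436 r 0.0192 Ft 0.37 Fr 0.04 Fz 0.5 z 0.312 grip 0.0 1.0033999569042467
```

View pics/w3.png

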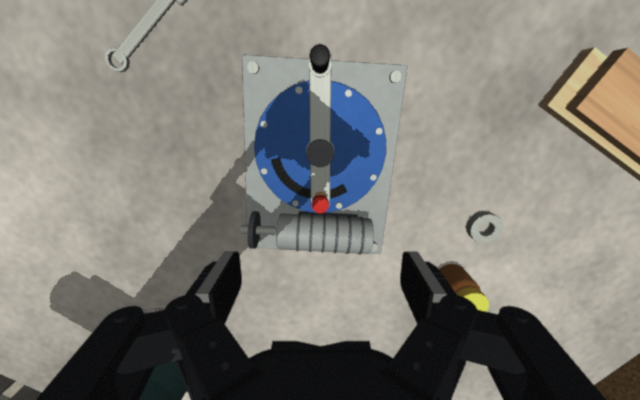

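The crank stayed put: handle top (320,55), axis (320,153), pin (320,204). Fingers shut, going above the pin.

```bash
python3 -c "
from h import *
go([.4885,-.0375,.115],.6436-np.pi/2)"
```

```text
pos [ 0.525  -0.0112  0.312 ] yhead -0.927 q [-0.07 -0.06  1.81  0.    1.39  0.86] F [ 0.03 -0.44  0.48]
shift [-0.0447 -0.0005  0.1971] turn 0.0
```

>>> step_arm(series=[-0.015, 0, 0.0, 0, -0.03, 0, 0.03, 0, -0.045, -0.0005, 0.07, 0, -0.045, -0.0005, 0.11, 0, -0.045, -0.0005, 0.15, 0, -0.045, -0.0005, 0.18, 0, -0.045, -0.0005, 0.187, 0, -0.045, -0.0005, 0.187, 0], gripper=0)

```text
time: 17.18
tool_pos: [0.4884, -0.0385, 0.1265]
tcp_rot: [-2.981, -0.992, 0.001]
wrist_force: [-0.3, -0.5, 0.4]
width: 0.004
grip_force: 0.0
```

```bash
python3 b.py w4; python3 f.py
```

```text
pos [ 0.4884 -0.0385  0.1265] yhead -0.928 q [-0.13  0.01  2.1  -0.    1.04  0.8 ] F [-0.35 -0.47  0.37]
shift [ 6.430e-02  1.000e-04 -2.336e-01] turn 0.132
[[ 0.6    0.759  0.252  0.553]
 [-0.8    0.569  0.189  0.01 ]
 [-0.    -0.315  0.949  0.27 ]
 [ 0.     0.     0.     1.   ]]
crank_axis 0.88 [320.5 125.9] [0.5431 0.0026 0.071 ]
pin_top 0.72 [318.2 233.5] [ 0.4895 -0.0356  0.105 ]
t 17.375 crank head -2.483 tool 0.6428 r 0.0637 Ft 0.13 Fr -0.42 Fz 0.3 z 0.128 grip 0.0 0.0010821198313617885
```

View pics/w4.png

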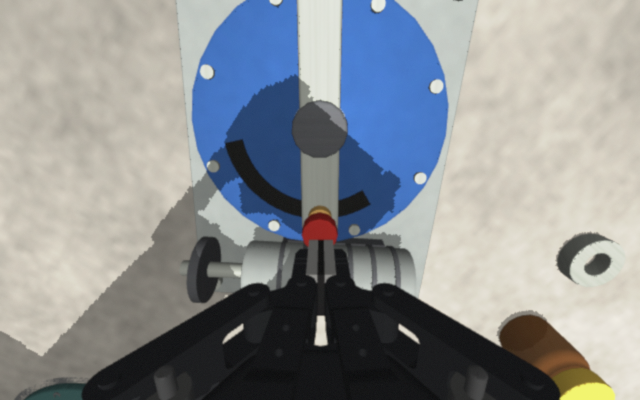

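The fingertips are right over the red head (320,232). Pressing gently.

>>> step_arm(series=[0, 0, 0.008, 0, 0, 0, 0.015, 0, 0, 0, 0.02, 0, 0, 0, 0.022, 0, 0, 0, 0.0235, 0, 0, 0, 0.0245, 0, 0, 0, 0.0245, 0])

```text
time: 18.25
tool_pos: [0.4887, -0.0383, 0.1018]
tcp_rot: [2.981, 0.992, 0.001]
wrist_force: [0.8, 0.0, 0.7]
width: -0.003
grip_force: 0.0
```

>>> step_arm(series=[0, 0, 0.0005, 0, 0, 0, 0.001, 0, 0, 0, 0.001, 0])

```text
time: 18.62
tool_pos: [0.4888, -0.0383, 0.101]
tcp_rot: [2.98, 0.992, 0.001]
wrist_force: [-0.4, -1.0, 1.7]
width: 0.002
grip_force: 0.9
```

>>> step_arm(series=[0, 0, 0.0005, 0, 0, 0, 0.001, 0, 0, 0, 0.0015, 0, 0, 0, 0.0015, 0])

```text
time: 19.12
tool_pos: [0.4887, -0.0383, 0.0993]
tcp_rot: [2.981, 0.992, 0.001]
wrist_force: [1.3, 0.2, 1.2]
width: -0.003
grip_force: 0.7
```

>>> step_arm(series=[0, 0, 0.0005, 0, 0, 0, 0.001, 0, 0, 0, 0.0015, 0, 0, 0, 0.002, 0])

```text
time: 19.62
tool_pos: [0.4887, -0.0383, 0.0973]
tcp_rot: [2.981, 0.992, 0.001]
wrist_force: [1.3, -0.1, 2.3]
width: 0.005
grip_force: 1.0
```

>>> step_arm(series=[0, 0, 0.0005, 0, 0, 0, 0.001, 0, 0, 0, 0.0015, 0, 0, 0, 0.0015, 0])

```text
time: 20.12
tool_pos: [0.4884, -0.0383, 0.0957]
tcp_rot: [-2.981, -0.992, 0.0]
wrist_force: [1.9, -0.4, 1.0]
width: 0.002
grip_force: 0.9
```

>>> step_arm(series=[0, 0, 0.0007, 0, 0, 0, 0.0014, 0, 0, 0, 0.0021, 0, 0, 0, 0.0028, 0, 0, 0, 0.0035, 0, 0, 0, 0.0035, 0])

```text
time: 20.88
tool_pos: [0.4884, -0.0383, 0.0921]
tcp_rot: [-2.981, -0.992, 0.0]
wrist_force: [0.9, 1.4, 0.1]
width: 0.001
grip_force: 0.6
```

>>> step_arm(series=[0, 0, 0.0005, 0, 0, 0, 0.001, 0, 0, 0, 0.001, 0])

```text
time: 21.25
tool_pos: [0.4883, -0.0383, 0.0912]
tcp_rot: [-2.981, -0.992, 0.0]
wrist_force: [0.2, -0.3, 1.8]
width: -0.002
grip_force: 0.7
```

>>> step_arm(series=[0, 0, 0.0005, 0, 0, 0, 0.001, 0, 0, 0, 0.001, 0])

```text
time: 21.62
tool_pos: [0.4885, -0.0383, 0.091]
tcp_rot: [-2.981, -0.992, 0.0]
wrist_force: [-2.2, -0.0, 6.4]
width: 0.0
grip_force: 3.5
```

It bottomed out at 91 mm. Retreating to check.

>>> step_arm(series=[0, 0, -0.01, 0, 0, 0, -0.04, 0, 0, 0, -0.08, 0, 0, 0, -0.13, 0, 0, 0, -0.18, 0, 0, 0, -0.2, 0, 0, 0, -0.2, 0])

```text
time: 22.5
tool_pos: [0.4892, -0.0384, 0.2915]
tcp_rot: [2.98, 0.992, 0.004]
wrist_force: [1.0, -0.3, -0.5]
width: 0.001
grip_force: 0.0
```

```bash
cat > c.py <<'E'
from h import *
p,C=shot("wrist")
im=p["image"][:,:,::-1]; cv2.imwrite("pics/w5.png",im)
for l,z in(("crank_axis",.071),("handle",.112),("pin_top",.091)):
    for q in viewer.spot_point(p,l)[:1]: print(l,q["score"],q["point"],at_z(p,C,q["point"],z).round(4))
s,_=pose(); print(s["time"],s["tool_pos"],s["wrist_force"])
E
python3 c.py
```

```text
crank_axis 0.84 [320.8, 121.3] [ 0.5407 -0.0007  0.071 ]
handle 0.74 [320.4, 7.9] [0.6293 0.0664 0.112 ]
pin_top 0.79 [319.8, 173.6] [ 0.4896 -0.0373  0.091 ]
22.7 [ 0.487099   -0.0381053   0.28753277] [ 0.37361105 -0.72905203 -0.54641928]
```

View pics/w5.png

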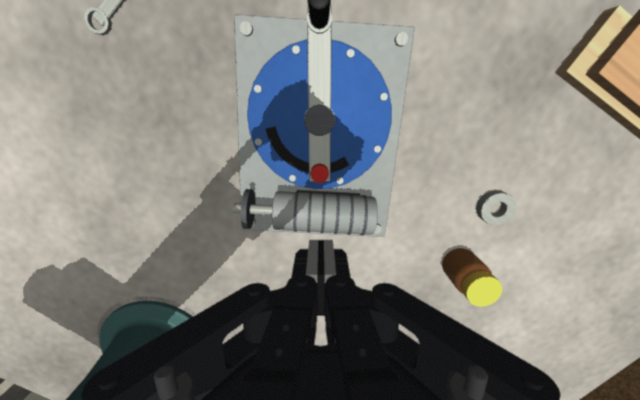

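The red head at (320,174) is now down on the bar with no shaft showing. At z 0.091 it sits 64 mm from the axis, which matches, and the arm is clear.

```bash
python3 -c "
from h import *
print(job.finish_job())"
```

```text
the job is handed in; nothing more can be done
None
```

I felt both bites at about 7 N, left the crank midway, pushed the lock pin down until it stopped at 91 mm and backed the arm clear; the job is handed in, and no verdict came back.

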